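Tip two mask boxes, find the stamped one, push it to dispatch

ROBOT

A 7-joint arm with a two-finger parallel gripper is mounted at the origin on a cart in front of the work surface, level with it; the furniture and walls round the work are solid. World frame = base frame: x ahead of the robot, y to its left, z up, the work surface at z = 0. Lengths are in m, angles in rad, forces in N, time in s.
With the tool pointing down it reaches from about 0.4 to 0.85 m from the base axis. Payload 10.4 kg.
Tool frame: the origin (TCP) lies midway between the tips of the shut fingers; the grasp point (between the pads) lies 19 mm behind it (grip_point_offset is the distance from the TCP to the grasp point, in m); y points along the fingers, z is the direction in which the jaws open and shut, and the axes are right-handed (so a half turn about y gives the same grasp; the last joint's range is limited). The gripper opens to 85 mm and grips with 20 to 120 N. Pads are 22 mm wide; open, the fingers measure 114 mm over their backs; the gripper's body (76 mm by 85 mm) begins 54 mm behind the grasp point. The pads swing forward as they close: fully open they stand 13 mm farther back than shut.
Start: joints at [-1.148, 0.332, -0.065, 1.46, 0.022, 1.35, -0.088], TCP at [0.269, 0.564, 0.231] pointing down, gripper open.
Joint ranges: [-2.6, 2.6], [-0.5, 2.12], [-1.47, 1.34], [0.16, 2.42], [-1.27, 4.41], [0.06, 2.06], [-2.6, 2.6]. Speed limits (rad/s): [2.22, 2.22, 2.79, 2.79, 3.14, 3.14, 3.14].

INTERFACE

Orientations are given as a unit quaternion [x, y, z, w].
In Python, from workcell import * gives the robot as it stands.
- The arm moves only by the tool send_rows, never from a script. Its argument "motion" is a list of rows, each a list of 7 numbers: the opening in per cent of the stroke, from 0 (shut) to 100 (fully open), then the shift along the tool's x, y, z in m, then the turn, a rotation vector about the tool's x, y, z in rad. In form: [[claw, tx, ty, tz, ax, ay, az], ...]. A call has 1 to 10 rows; each row is the pose to reach, as a shift and turn from the pose commanded when the call began, along the tool's axes at that moment; what a row does not reach only later rows make up. A row lasts 1/12 s, in which the tool goes at most 41.7 mm and 7.16 degrees, less where a joint would pass 70% of its speed; a pose out of reach is approached as far as the arm can. A call with a gripper value outside its range is refused whole. The fingers move at their own pace and stop on an object; "squeeze" is the grip in N (left out, the last holds). Time passes only in rows, so rows that repeat a pose let the fingers close. It gives the time, the measured TCP pose, the force and the opening at its end, in the units of the state.
- get_obs(): the state, without advancing time (a new reading comes with each control period).
- camera(name): name is "scene" or "top" or "wrist"; returns a dict with "pixels" (480x640x3 uint8, red, green, blue), "range_z" (480x640 float32, m along the optical axis (not along the pixel's ray), 0 where there is no reading), "fovy" (degrees; the focal length in pixels is half the picture's height over the tangent of half this angle, whatever the lens; pixels are square), "cx", "cy" (the principal point, pixels), "dist_coeffs" ([k1, k2, p1, p2, k3] as OpenCV has them; the pictures are not rectified), "view" (4x4, takes a point from world to camera coordinates); the wrist camera has in their place "T_tool_cam" (4x4, takes a point from camera to tool coordinates, whose origin is the TCP and whose axes are the tool frame's). Camera axes: x right, y down, z forward; pixel columns grow to the right and rows downward; lengths in m; the calibration is good to about 2 mm. A picture is of the moment at which its call begins: read the wrist's pose just before it.
- hand_in(): hands the job in, once; it reports no verdict.
The state is a dict: "clock": time; "joint_pos": joint angles; "joint_velocities": joint speeds; "tau": joint torques, N m; "position": TCP position; "ee_rot": TCP orientation; "ft_force": force on the tool from outside, world axes, zero at the start; "torque": the same for the moment, N m; "grip_width": opening from 0.0 (shut) to 1.0 (fully open).
Only numpy, scipy, OpenCV 4.12 (cv2) and the standard library are available. Lean on these libraries where they do the work, as an engineer would, in place of code of your own. Each camera call takes 0.05 s, during which the arm holds its last target.

TASK

Two empty orange mask boxes stand on edge with their undersides turned away from you; one of them has a round green and white stamp underneath. Tip both boxes over towards you, so that each lies flat on its lid, and then push the stamped one with the fingertips until the yellow dispatch line runs under its middle, the whole box between the two ends of the line. Leave the other box lying where it fell, disturb nothing else, and do not lift or carry the boxes.

Things in the scene. Friction and masses are not known exactly. Their poses are not given: they have to be found in the camera images.
- box_a: Orange mask box 131x125x24 mm, 0.13 kg, loose, stood on a 131 mm edge (125 high, 24 thick). Origin: centre of the underside, 62.5 mm up at the start; once on its lid 24 mm up and 86 mm nearer the robot. Axes: z out of the lid (starts level, towards the robot; ends down), x along 131 mm, y along 125 mm (starts up; ends towards the robot). The stamped box; stands left or right.
- box_b: Orange mask box 131x125x24 mm, 0.13 kg, loose, stood on a 131 mm edge (125 high, 24 thick). Origin: centre of the underside, 62.5 mm up at the start; once on its lid 24 mm up and 86 mm nearer the robot. Axes: z out of the lid (starts level, towards the robot; ends down), x along 131 mm, y along 125 mm (starts up; ends towards the robot). The unstamped box.
- stamp (a point): Centre of the round stamp, 60 mm across, white with a green rim and a green spot, in the middle of the underside of the stamped box; hidden behind the box until it lies on its lid, then seen from above.
- dispatch_line: Yellow tape line stuck to the worktop in front of the boxes, 440 mm long, 19 mm wide, flush. Origin at its centre on the worktop; y along the line, x across it, away from the robot.
- drop_bottle: Brown drop bottle, 32 mm wide, 76 mm tall, behind the gap between the boxes; origin at the centre of its foot. Leave it alone.
- timer: Small grey timer, 46 x 52 x 19 mm, right of the boxes; origin at the centre of its foot. Leave it alone.
- swab_pot: Clear pot of swabs, 34 mm wide, 92 mm tall, at the back right; origin at the centre of its foot. Leave it alone.
- wafer_tweezers: Thin tweezers lying flat, 119 mm long, at the right; origin at the centre of the underside. Leave them alone.
- tape_roll: Roll of black tape lying flat, 55 mm across, 18 mm high, left of the line; origin at the centre of its foot. Leave it alone.
- marker_black: Marker with a black cap, 136 mm long, 12 mm high, lying at the left; origin at the centre of the underside. Leave it alone.

How it is judged:
By the outcome, as a careful person would: the job done as asked, in the order asked, and still so for the second after the job is handed in, with the robot touching nothing.
It also fails if it takes over 54 s, if anything falls off the work surface, if the arm or the gripper's body presses on something with over 40 N, if the wrist force passes 120 N, or if a joint passes its speed limit or range.

## Working session

There is one attempt and no reset: what is moved stays moved. The work goes in short steps, Python scripts to look and compute and a tool call to move; the robot and the scene stay as the last step left them, time stands still between calls to the robot, and variables do not carry over. Pictures are saved under pics/ and viewed, and the job is handed in when it is done.

Besides the shell and the picture viewer there is one more tool, called after "Request:" as a command line: name --pt "numbers of a row" for each row, then --argument value for the rest. send_rows: Moves the arm, as the interface text tells. Its arguments: {"type":"object","properties":{"motion":{"type":"array"},"squeeze":{"type":"number"}},"required":["motion"]}

```bash
mkdir -p pics
cat > h.py <<'E'
from workcell import *
import numpy as np, cv2
from scipy.spatial.transform import Rotation as R
def snap(n,f):
    o=get_obs(); c=camera(n); cv2.imwrite('pics/'+f,c['pixels'][:,:,::-1]); 
    np.savez('pics/'+f[:-4]+'.npz',**{k:np.array(v) for k,v in c.items()},pos=o['position'],rot=o['ee_rot']); return c
def pts(c,uv):
    uv=np.array(uv,float).reshape(-1,1,2); f=240/np.tan(np.radians(float(c['fovy']))/2)
    K=np.array([[f,0,float(c['cx'])],[0,f,float(c['cy'])],[0,0,1]])
    n=cv2.undistortPoints(uv,K,np.array(c['dist_coeffs'],float)).reshape(-1,2)
    z=np.array([c['range_z'][int(round(v)),int(round(u))] for u,v in uv[:,0]])
    P=np.c_[n*z[:,None],z]; T=np.linalg.inv(c['view']); return P@T[:3,:3].T+T[:3,3]
def cloud(c):
    vv,uu=np.mgrid[0:480,0:640]; return pts(c,np.c_[uu.ravel(),vv.ravel()]).reshape(480,640,3)
E
python3 - <<'E'
from h import *
print(get_obs())
for n in('scene','top'):
    c=snap(n,n+'0.png'); print(n,c['fovy'],c['cx'],c['cy'],c['dist_coeffs'],np.linalg.inv(c['view']).round(3))
E
```

```text
{'clock': 0.0, 'joint_pos': array([-1.14760545,  0.33290285, -0.06470771,  1.46093979,  0.02159239,
        1.34985994, -0.08849917]), 'joint_velocities': array([-1.26969442e-03,  8.84448607e-05,  1.04881411e-03, -1.45719509e-03,
        1.35781168e-04, -1.03007209e-03, -3.88016241e-04]), 'tau': array([-1.68702854e-05, -6.25464821e+01,  4.89346089e-02, -3.91600728e+01,
        1.62083498e-02,  9.94661590e-03,  1.05291349e-05]), 'position': array([0.26932318, 0.56359257, 0.23049731]), 'ee_rot': array([ 0.69010763, -0.15639162,  0.15620748, -0.68912434]), 'ft_force': array([ 0.00663051, -0.50829382,  0.71148223]), 'torque': array([-0.00176474,  0.05492072, -0.06784037]), 'grip_width': 1.0042104071592595}
scene 51.001521187685995 323.0417043823889 234.87199109177973 [-0.00028026  0.          0.          0.          0.        ] [[ 0.6   -0.566  0.565 -0.081]
 [-0.8   -0.435  0.413 -0.577]
 [ 0.012 -0.7   -0.714  0.831]
 [ 0.     0.     0.     1.   ]]
top 43.992399901889 327.3595420675756 239.31774893424253 [-0.04140823  0.          0.          0.          0.        ] [[-0.019 -0.997  0.08   0.388]
 [-1.     0.02   0.009 -0.149]
 [-0.011 -0.08  -0.997  1.459]
 [ 0.     0.     0.     1.   ]]
```

View pics/scene0.png

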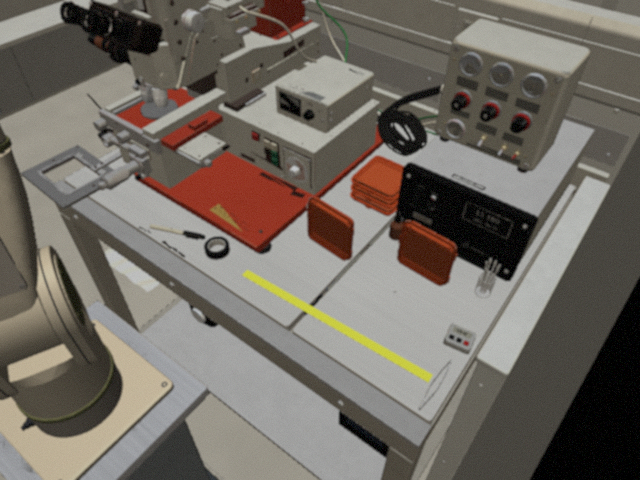

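View pics/top0.png

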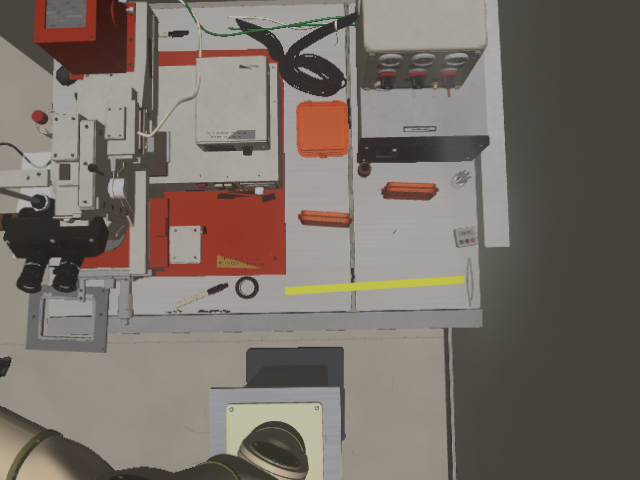

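The top view shows the left box at (326,219), the right box at (410,190), the bottle at (365,170), the line from (286,291) to (464,280), the timer at (466,237), the tweezers at (470,282) and the tape roll at (247,287). Next I'll measure these.

```bash
cat > m.py <<'E'
from h import *
import sys
c=np.load('pics/top0.npz'); X=cloud(c); im=c['pixels'].astype(int)
hsv=cv2.cvtColor(c['pixels'],cv2.COLOR_RGB2HSV)
def win(u0,u1,v0,v1):
    m=np.zeros((480,640),bool); m[v0:v1,u0:u1]=1; return m
ora=(hsv[...,0]<16)&(hsv[...,1]>120)
for n,w in(('L',win(296,356,205,235)),('R',win(378,442,175,206))):
    m=w&ora&(X[...,2]>.03); P=X[m]; print(n,len(P),np.percentile(P[:,2],[2,50,90,99]).round(4))
    T=P[P[:,2]>.105]; r=cv2.minAreaRect(T[:,:2].astype(np.float32)); print(' top',len(T),r,cv2.boxPoints(r).round(3).tolist())
y=(hsv[...,0]>22)&(hsv[...,0]<35)&(hsv[...,1]>150)&win(280,475,265,300)
r=cv2.minAreaRect(X[y][:,:2].astype(np.float32)); print('line',r,cv2.boxPoints(r).round(3).tolist(),X[y][:,2].mean())
for n,uv in dict(bottle=(364,170),swab=(461,178),timer=(466,237),blackfrontL=(362,158),blackfrontR=(484,148),tweez1=(470,260),tweez2=(470,303),roll=(247,287),redR=(285,240),tableFront1=(300,314),tableFront2=(470,311),orangebox=(323,129),boxcorner=(485,205)).items(): print(n,pts(c,[uv]).round(3))
# profile heights down columns
for u in (405,420): print(u,[(v,*X[v,u].round(3)[[0,2]]) for v in range(150,215,3)])
E
python3 m.py
python3 - <<'E'
import cv2
i=cv2.imread('pics/top0.png')[130:320,230:500]; cv2.imwrite('pics/topcrop.png',cv2.resize(i,None,fx=2.9,fy=2.9,interpolation=cv2.INTER_CUBIC))
E
```

```text
L 616 [0.041  0.1181 0.1231 0.1281]
 top 505 ((0.4954693615436554, -0.15744830667972565), (0.18733450770378113, 0.10719476640224457), 25.501129150390625) [[0.3880000114440918, -0.14900000393390656], [0.4339999854564667, -0.2460000067949295], [0.6029999852180481, -0.16500000655651093], [0.5569999814033508, -0.0689999982714653]]
R 604 [0.0339 0.1182 0.1236 0.1283]
 top 487 ((0.5302238464355469, -0.24169780313968658), (0.08871030062437057, 0.327544629573822), 41.890724182128906) [[0.3880000114440918, -0.14900000393390656], [0.6069999933242798, -0.3930000066757202], [0.6729999780654907, -0.33399999141693115], [0.45399999618530273, -0.09000000357627869]]
line ((0.39089423418045044, -0.24427711963653564), (0.015126748010516167, 0.42855972051620483), 2.550218343734741) [[0.37400001287460327, -0.03099999949336052], [0.3930000066757202, -0.45899999141693115], [0.40799999237060547, -0.4580000042915344], [0.3889999985694885, -0.029999999329447746]] 0.005882799737891422
bottle [[ 0.666 -0.227  0.048]]
swab [[ 0.651 -0.47   0.   ]]
timer [[ 0.502 -0.474  0.015]]
blackfrontL [[ 0.695 -0.223  0.05 
[... 1596 characters left out ...]
.678), np.float64(-0.001)), (171, np.float64(0.671), np.float64(-0.003)), (174, np.float64(0.664), np.float64(-0.006)), (177, np.float64(0.656), np.float64(-0.001)), (180, np.float64(0.648), np.float64(0.002)), (183, np.float64(0.62), np.float64(0.118)), (186, np.float64(0.612), np.float64(0.123)), (189, np.float64(0.606), np.float64(0.117)), (192, np.float64(0.599), np.float64(0.118)), (195, np.float64(0.599), np.float64(0.072)), (198, np.float64(0.598), np.float64(0.031)), (201, np.float64(0.595), np.float64(0.003)), (204, np.float64(0.588), np.float64(0.0)), (207, np.float64(0.58), np.float64(0.001)), (210, np.float64(0.573), np.float64(-0.001)), (213, np.float64(0.565), np.float64(0.0))]
```

View pics/topcrop.png

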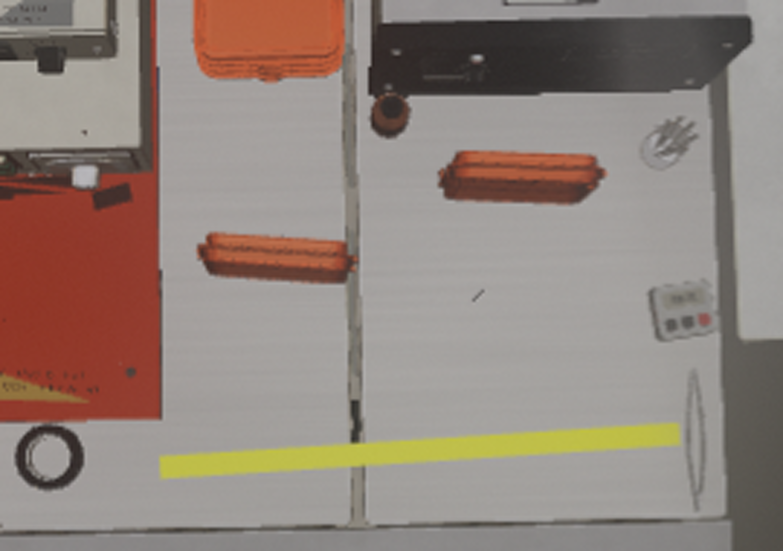

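```bash
cat > m2.py <<'E'
from h import *
for n in('top0','scene0'):
    c=np.load(f'pics/{n}.npz'); X=cloud(c); ok=c['range_z']>0
    hsv=cv2.cvtColor(c['pixels'],cv2.COLOR_RGB2HSV); ora=(hsv[...,0]<16)&(hsv[...,1]>120)&ok
    for nm,(x0,x1,y0,y1) in dict(L=(.49,.60,-.26,-.07),R=(.56,.66,-.42,-.24)).items():
        m=ora&(X[...,0]>x0)&(X[...,0]<x1)&(X[...,1]>y0)&(X[...,1]<y1)&(X[...,2]>.02)
        P=X[m]; T=P[P[:,2]>(.1 if n=='top0' else .01)]
        r=cv2.minAreaRect(T[:,:2].astype(np.float32)); print(n,nm,len(T),np.round(r[0],4),np.round(r[1],4),round(r[2],1),'zmax',np.percentile(P[:,2],[98,100]).round(3))
        F=P[(P[:,2]<.09)]; 
        if len(F)>30: 
            p=np.polyfit(F[:,1],F[:,0],1); print('  front face x=%.4f at y=%.3f slope %.3f'%(np.polyval(p,F[:,1].mean()),F[:,1].mean(),p[0]), 'y range',F[:,1].min().round(3),F[:,1].max().round(3))
c=np.load('pics/top0.npz');X=cloud(c);X[c['range_z']<=0]=np.nan
print('heights max, rows x (0.2..0.8), cols y .6..-.55')
ys=np.arange(.65,-.6,-.05);print('      ',*['%5.2f'%y for y in ys])
for x in np.arange(.15,.9,.05):
    print('%.2f'%x,*['%5.2f'%(np.nanmax(np.r_[-9,X[...,2][(abs(X[...,0]-x)<.025)&(abs(X[...,1]-y)<.025)]])) for y in ys])
print(R.from_quat(get_obs()['ee_rot']).as_matrix().round(3))
E
python3 m2.py
```

```text
Still running in the background as job /tmp/bash_jobs.1000/9c157307aa80 (pid 559). You'll get a notice when it ends.
```

```bash
kill -- -$(cat /tmp/bash_jobs.1000/9c157307aa80/pid); sed -i "s/    z=np.array(\[.*/    rz=np.array(c['range_z']); q=uv[:,0].round().astype(int); z=rz[q[:,1],q[:,0]]/" h.py; time timeout 100 python3 m2.py
```

```text
top0 L 515 [ 0.5475 -0.1321] [0.124 0.024] 84.7 zmax [0.128 0.13 ]
  front face x=0.5379 at y=-0.123 slope 0.076 y range -0.193 -0.082
top0 R 491 [ 0.6107 -0.3268] [0.1157 0.0239] 86.7 zmax [0.126 0.129]
  front face x=0.6007 at y=-0.321 slope 0.080 y range -0.369 -0.268
scene0 L 1758 [ 0.5506 -0.1327] [0.1233 0.0256] 85.3 zmax [0.126 0.128]
  front face x=0.5413 at y=-0.139 slope 0.069 y range -0.193 -0.076
scene0 R 2311 [ 0.6137 -0.3321] [0.1299 0.028 ] 87.0 zmax [0.126 0.128]
  front face x=0.6041 at y=-0.336 slope 0.048 y range -0.393 -0.267
heights max, rows x (0.2..0.8), cols y .6..-.55
        0.65  0.60  0.55  0.50  0.45  0.40  0.35  0.30  0.25  0.20  0.15  0.10  0.05 -0.00 -0.05 -0.10 -0.15 -0.20 -0.25 -0.30 -0.35 -0.40 -0.45 -0.50 -0.55
0.15 -0.83 -0.83 -0.83 -0.83 -0.83 -0.83 -0.83  0.69  0.71  0.71  0.70  0.66  0.01  0.01  0.01  0.01  0.01 -0.75 -0.83 -0.83 -0.83 -0.83 -0.83 -0.83 -0.32
0.20 -0.83 -0.83 -0.83  0.30 -0.83 -0.83 -0.83  0.69  0.70  0.70 -0.83 -0.83 -0.83 -0.83 -0.83 -0.83 -0.83 -0.83 -0.83 -0.83 -0.83 -0.83 -0.83 -0.84  0.15
0.25 -9.00  0.06  0.06  0.32  0.0
[... 1395 characters left out ...]
0 -9.00 -9.00  0.49  0.48  0.44  0.41  0.26  0.26  0.26  0.18  0.08  0.08  0.19  0.19  0.19  0.19  0.19  0.19  0.19  0.03
0.75 -9.00 -9.00  0.11  0.12 -9.00 -9.00  0.30  0.29  0.43  0.43  0.39  0.31  0.26  0.26  0.18  0.08  0.08  0.19  0.19  0.19  0.19  0.19  0.19  0.19  0.03
0.80 -9.00 -9.00  0.15  0.15 -9.00  0.18  0.29  0.29  0.28  0.18  0.30  0.31  0.26  0.26  0.18  0.08  0.08  0.41  0.42  0.41  0.41  0.41  0.41  0.19  0.03
0.85 -9.00 -9.00  0.01  0.06  0.08  0.44  0.44  0.44  0.44  0.18  0.26  0.26  0.26  0.26  0.18  0.14  0.16  0.42  0.42  0.42  0.42  0.42  0.42  0.19  0.03
[[ 0.902 -0.001  0.431]
 [-0.431 -0.001  0.902]
 [ 0.    -1.    -0.001]]
real	0m2.433s
user	0m3.654s
sys	0m0.402s
```

The left box is centred near (0.549, -0.132) and the right box near (0.612, -0.330). The microscope is 0.5 m high and stands between the arm and the boxes, so I'll raise the arm first.

Request:
send_rows --pt "100 0 -0.04 0 0 0 0" --pt "100 0 -0.08 0 0 0 0" --pt "100 0 -0.12 0 0 0 0" --pt "100 0 -0.16 0 0 0 0" --pt "100 0 -0.2 0 0 0 0" --pt "100 0 -0.24 0 0 0 0" --pt "100 0 -0.28 0 0 0 0" --pt "100 0 -0.32 0 0 0 0" --pt "100 0 -0.35 0 0 0 0" --pt "100 0 -0.35 0 0 0 0"

```text
clock: 0.93
position: [0.2666, 0.5593, 0.5675]
ee_rot: [-0.681, 0.154, -0.158, 0.699]
ft_force: [-0.5, 1.0, -2.1]
grip_width: 1.004
```

```bash
cat >> h.py <<'E'
def rel(p,yaw,tilt=0):
    """rel shift/turn to world p, tool down; yaw = angle of tool x in world (deg); tilt about tool z (deg)"""
    o=get_obs(); R0=R.from_quat(o['ee_rot']).as_matrix(); a=np.radians(yaw)
    x=np.array([np.cos(a),np.sin(a),0]); y=np.array([0,0,-1.]); R1=np.c_[x,y,np.cross(x,y)]@R.from_rotvec([0,0,np.radians(tilt)]).as_matrix()
    print('t',(R0.T@(np.array(p)-o['position'])).round(4),'r',R.from_matrix(R0.T@R1).as_rotvec().round(4))
E
python3 - <<'E'
from h import *
o=get_obs();print(o['clock'],o['joint_pos'].round(3),o['position'])
rel([.45,.3,.58],-4);rel([.5,-.13,.55],-4);snap('scene','s1.png')
E
```

```text
0.9333 [-1.363e+00  4.260e-01  3.420e-01  6.480e-01 -1.600e-01  2.057e+00
 -2.000e-03] [0.26655482 0.55932107 0.56751774]
t [ 0.2771 -0.0166 -0.1549] r [-0.0262 -0.3743  0.005 ]
t [ 0.507   0.0036 -0.5224] r [-0.0262 -0.3743  0.005 ]
```

View pics/s1.png

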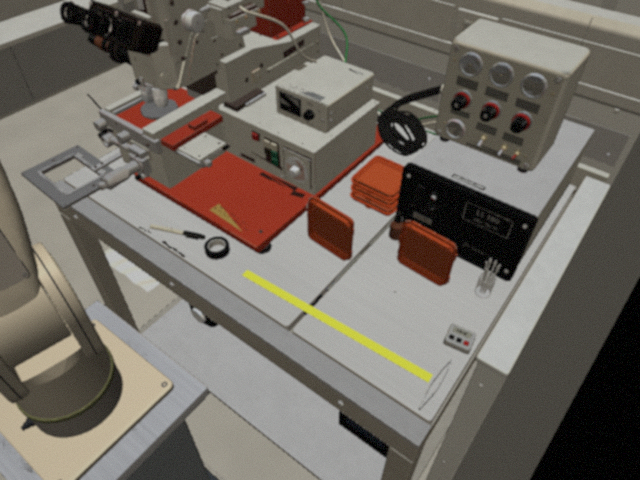

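Run:
```python
from h import *
for k,a in enumerate([60,52,44,36,28]):
    r=.6; rel([r*np.cos(np.radians(a)),r*np.sin(np.radians(a)),.57],-25.5+21.5*(k+1)/10)
c=dict(np.load('pics/top0.npz'));X=cloud(c);X[c['range_z']<=0]=np.nan
rr=np.hypot(X[...,0],X[...,1]); 
for lo,hi in((.4,.5),(.5,.6),(.6,.7),(.7,.8)):
    m=(rr>lo)&(rr<hi)&(X[...,0]>.2)&(X[...,1]>-.3)&(X[...,1]<.6)&(X[...,2]<.9)&~((X[...,0]<.3)&(X[...,1]<.4)); print(lo,np.sort(X[...,2][m])[-5:].round(3),X[m][np.argmax(X[...,2][m])].round(2))
```

```text
t [ 0.0459 -0.0019 -0.02  ] r [-0.027  -0.0393  0.0011]
t [ 0.1287 -0.0022 -0.0322] r [-0.027  -0.0768  0.0016]
t [ 0.209  -0.0028 -0.0558] r [-0.0269 -0.1144  0.0021]
t [ 0.2853 -0.0037 -0.0904] r [-0.0269 -0.1519  0.0027]
t [ 0.356  -0.0049 -0.1352] r [-0.0269 -0.1894  0.0032]
0.4 [0.45  0.451 0.451 0.452 0.456] [0.4  0.3  0.46]
0.5 [0.483 0.483 0.484 0.484 0.484] [0.54 0.26 0.48]
0.6 [0.517 0.517 0.517 0.518 0.518] [0.59 0.24 0.52]
0.7 [0.486 0.486 0.486 0.486 0.487] [0.68 0.29 0.49]
```

Request:
send_rows --pt "100 0.03 -0.003 -0.012 0 -0.02 0" --pt "100 0.06 -0.003 -0.022 0 -0.04 0" --pt "100 0.095 -0.003 -0.027 -0.02 -0.06 0" --pt "100 0.13 -0.003 -0.034 -0.02 -0.077 0" --pt "100 0.17 -0.003 -0.044 -0.02 -0.095 0" --pt "100 0.205 -0.003 -0.057 -0.02 -0.115 0" --pt "100 0.245 -0.003 -0.075 -0.02 -0.135 0" --pt "100 0.28 -0.003 -0.092 -0.02 -0.15 0" --pt "100 0.315 -0.004 -0.112 -0.02 -0.17 0" --pt "100 0.35 -0.004 -0.135 -0.02 -0.19 0"

```text
clock: 1.82
position: [0.5247, 0.2838, 0.5646]
ee_rot: [0.702, -0.089, 0.09, -0.701]
ft_force: [-0.4, 0.3, 0.7]
grip_width: 0.996
```

Run:
```python
from h import *
o=get_obs();print(o['clock'],o['joint_pos'].round(3),o['position'])
rel([.6,.1,.57],-6);rel([.6,0,.57],-4);rel([.6,-.13,.50],-4)
```

```text
1.8167 [-0.771  0.378  0.371  0.725 -0.15   2.058  0.821] [0.52470825 0.28382373 0.56464865]
t [ 0.1191 -0.0051 -0.159 ] r [ 0.0006 -0.1497  0.001 ]
t [ 0.1443 -0.0051 -0.2557] r [ 0.0007 -0.1846  0.0009]
t [ 0.177   0.065  -0.3815] r [ 0.0007 -0.1846  0.0009]
```

Request:
send_rows --pt "100 0.015 -0.004 -0.035 0 -0.02 0" --pt "100 0.03 -0.004 -0.07 0 -0.04 0" --pt "100 0.05 -0.004 -0.105 0 -0.06 0" --pt "100 0.07 -0.004 -0.14 0 -0.08 0" --pt "100 0.09 -0.004 -0.175 0 -0.11 0" --pt "100 0.11 -0.004 -0.21 0 -0.13 0" --pt "100 0.13 -0.004 -0.245 0 -0.15 0" --pt "100 0.145 0 -0.285 0 -0.17 0" --pt "100 0.16 0.01 -0.32 0 -0.185 0" --pt "100 0.17 0.02 -0.355 0 -0.185 0"

```text
clock: 2.65
position: [0.5988, -0.1036, 0.5443]
ee_rot: [-0.707, 0.025, -0.025, 0.707]
ft_force: [1.4, 0.3, -0.4]
grip_width: 1.002
```

Run:
```python
from h import *
o=get_obs();print(o['clock'],o['joint_pos'].round(3),o['position'])
rel([.61,-.132,.30],-4);rel([.61,-.132,.20],-4)
snap('wrist','w1.png')
```

```text
2.65 [-0.157  0.387  0.463  0.772 -0.188  2.012  1.696] [ 0.59880702 -0.10363883  0.54427173]
t [ 0.013   0.2443 -0.0276] r [-0.0004 -0.0007  0.0008]
t [ 0.0129  0.3443 -0.0276] r [-0.0004 -0.0007  0.0008]
```

View pics/w1.png

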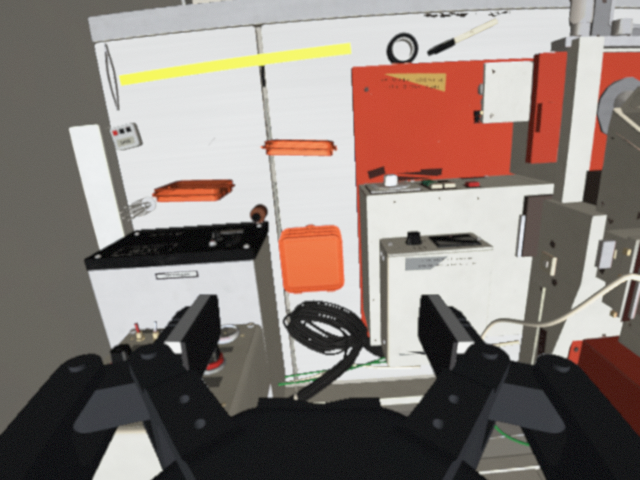

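Run:
```python
from h import *
c=dict(np.load('pics/top0.npz'));X=cloud(c);X[c['range_z']<=0]=np.nan
w=dict(np.load('pics/w1.npz'));print(w['T_tool_cam'].round(3))
m=(X[...,0]>.52)&(X[...,0]<.72)&(X[...,1]<0.02)&(X[...,1]>-.26)&(X[...,2]>.14)
P=X[m];print('high',P[:,1].min(),P[:,0].min());
for x in np.arange(.56,.72,.02):
    q=P[abs(P[:,0]-x)<.01]; print(x.round(2), q[:,1].min().round(3) if len(q) else None)
# line refit
hsv=cv2.cvtColor(c['pixels'],cv2.COLOR_RGB2HSV)
y=(hsv[...,0]>22)&(hsv[...,0]<35)&(hsv[...,1]>150)&(abs(X[...,2])<.03)&(X[...,1]<0.0)&(X[...,0]<.45)
Q=X[y];r=cv2.minAreaRect(Q[:,:2].astype(np.float32));print('line',r,np.polyfit(Q[:,1],Q[:,0],1),Q[:,1].min(),Q[:,1].max())
m=(X[...,0]>.66)&(X[...,0]<.73)&(X[...,1]<-.24)&(X[...,1]>-.45)&(X[...,2]>.1);P=X[m];print('instr',np.percentile(P[:,2],[50,99]),np.percentile(P[P[:,2]<.17][:,0],[1,10,50]))
```

```text
[[ 0.     0.955  0.296 -0.075]
 [-0.001 -0.296  0.955 -0.141]
 [ 1.    -0.     0.001 -0.   ]
 [ 0.     0.     0.     1.   ]]
high -0.2595444964125144 0.6188018036800292
0.56 None
0.58 None
0.6 None
0.62 -0.032
0.64 -0.032
0.66 -0.031
0.68 -0.031
0.7 -0.259
line ((0.39089423418045044, -0.24427711963653564), (0.015126748010516167, 0.42855972051620483), 2.550218343734741) [-0.04407938  0.38018793] -0.4586560645853363 -0.02995063068089371
instr [0.18182412 0.19026872] [0.68202597 0.69142314 0.69547302]
```

Request:
send_rows --pt "100 0.0 0.04 -0.01 0 0 0" --pt "100 0.0 0.08 -0.02 0 0 0" --pt "100 0.0 0.12 -0.026 0 0 0" --pt "100 0.0 0.16 -0.026 0 0 0" --pt "100 0.005 0.2 -0.026 0 0 0" --pt "100 0.005 0.24 -0.026 0 0 0" --pt "100 0.005 0.28 -0.026 0 0 0" --pt "100 0.005 0.31 -0.026 0 0 0" --pt "100 0.005 0.33 -0.026 0 0 0" --pt "100 0.005 0.33 -0.026 0 0 0"

```text
clock: 3.53
position: [0.5998, -0.1259, 0.2103]
ee_rot: [-0.706, 0.027, -0.022, 0.707]
ft_force: [0.4, -0.4, 0.1]
grip_width: 1.003
```

Run:
```python
from h import *
o=get_obs();print(o['clock'],o['joint_pos'].round(3),o['position'])
rel([.60,-.132,.085],-4);rel([.575,-.130,.085],-4);rel([.535,-.128,.085],-4)
snap('wrist','w2.png');snap('scene','s2.png')
```

```text
3.5333 [-0.204  0.333  0.425  1.54  -0.14   1.305  1.74 ] [ 0.59978681 -0.12585271  0.21026694]
t [ 0.0014  0.1253 -0.0062] r [-0.0007  0.0004 -0.0065]
t [-0.0236  0.1254 -0.006 ] r [-0.0007  0.0004 -0.0065]
t [-0.0637  0.1257 -0.0067] r [-0.0007  0.0004 -0.0065]
```

View pics/w2.png

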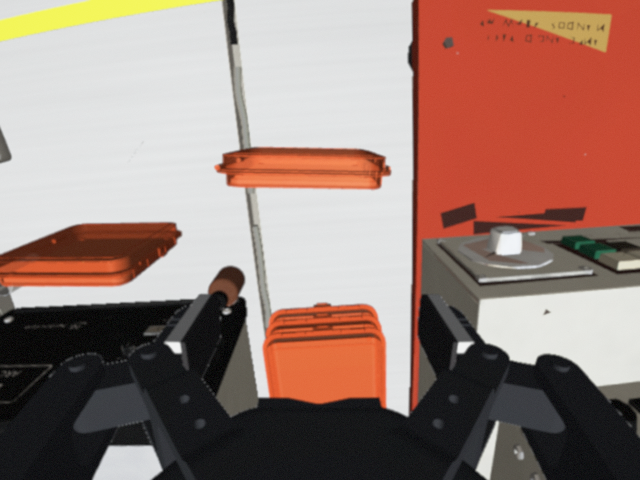

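View pics/s2.png

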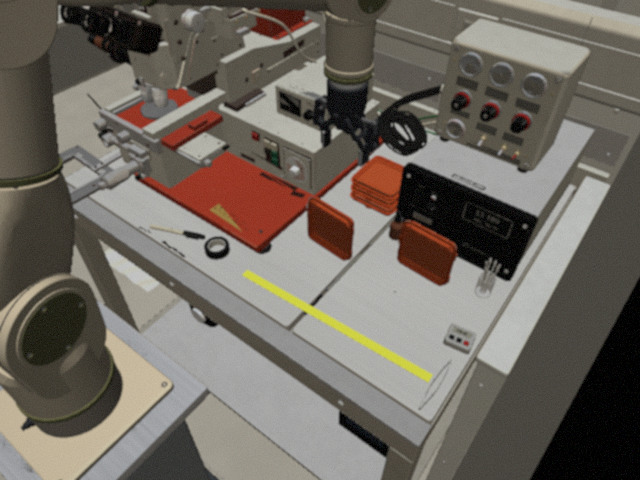

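The wrist view shows clear space behind the left box. I'll descend behind it and then tip it slowly.

Request:
send_rows --pt "100 0.002 0.035 -0.003 0 0 0" --pt "100 0.002 0.07 -0.006 0 0 0" --pt "100 0.002 0.1 -0.006 0 0 0" --pt "100 0.002 0.12 -0.006 0 0 0" --pt "100 0.002 0.12 -0.006 0 0 0" --pt "100 -0.008 0.12 -0.006 0 0 0" --pt "100 -0.016 0.12 -0.006 0 0 0" --pt "100 -0.022 0.12 -0.006 0 0 0" --pt "100 -0.026 0.12 -0.006 0 0 0" --pt "100 -0.03 0.12 -0.006 0 0 0"

```text
clock: 4.47
position: [0.573, -0.1311, 0.0972]
ee_rot: [-0.706, 0.023, -0.027, 0.707]
ft_force: [0.6, -0.1, -0.2]
grip_width: 0.999
```

Run:
```python
from h import *
o=get_obs();print(o['clock'],o['ft_force'],o['position'])
snap('scene','s3.png')
i=cv2.imread('pics/s3.png')[120:320,260:520];cv2.imwrite('pics/s3c.png',cv2.resize(i,None,fx=3,fy=3))
```

```text
4.4667 [ 0.61858324 -0.0651895  -0.16640235] [ 0.5729859  -0.13108514  0.09721837]
```

View pics/s3c.png

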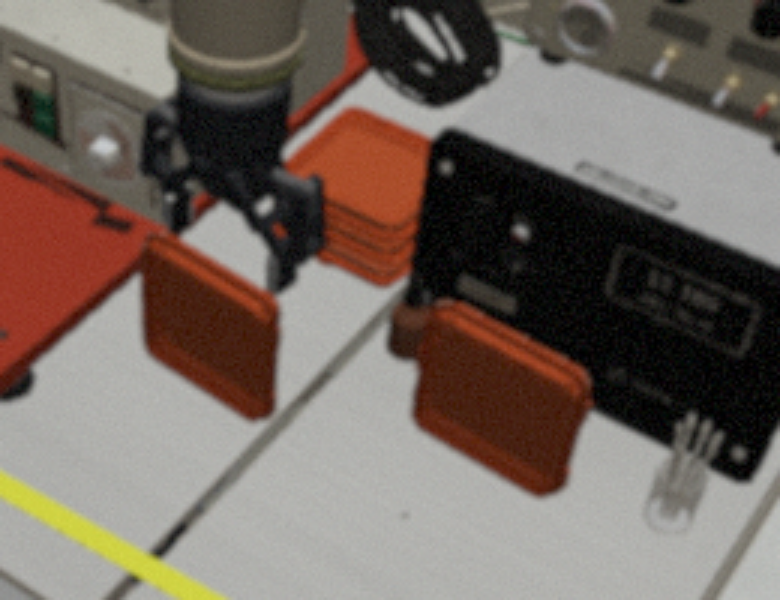

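Request:
send_rows --pt "100 0.0 0.01 0 0 0 0" --pt "100 -0.005 0.012 0 0 0 0" --pt "100 -0.01 0.012 0 0 0 0" --pt "100 -0.015 0.012 0 0 0 0" --pt "100 -0.02 0.012 0 0 0 0" --pt "100 -0.025 0.012 0 0 0 0" --pt "100 -0.03 0.012 0 0 0 0" --pt "100 -0.034 0.012 0 0 0 0" --pt "100 -0.036 0.012 0 0 0 0" --pt "100 -0.036 0.012 0 0 0 0"

```text
clock: 5.35
position: [0.5364, -0.1285, 0.0839]
ee_rot: [-0.706, 0.024, -0.026, 0.707]
ft_force: [0.7, -0.1, -0.3]
grip_width: 1.002
```

Run:
```python
from h import *
o=get_obs();print(o['clock'],o['ft_force'],o['position'])
snap('scene','s4.png')
i=cv2.imread('pics/s4.png')[120:320,260:520];cv2.imwrite('pics/s4c.png',cv2.resize(i,None,fx=3,fy=3))
```

```text
5.35 [ 0.72342482 -0.05544146 -0.28255973] [ 0.53642112 -0.12853933  0.08388704]
```

View pics/s4c.png

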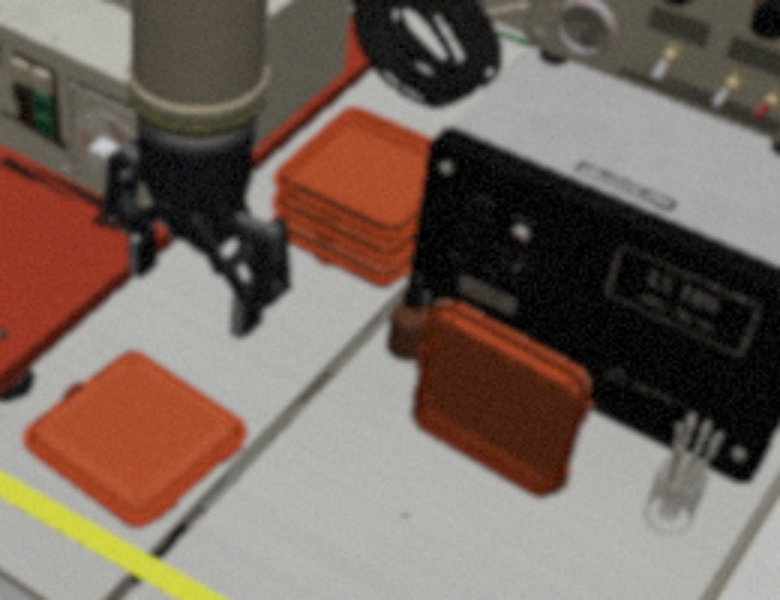

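The left box now lies flat at crop (135,430). It has a plain orange underside, so it is the unstamped one. Next I'll tip the right box.

Run:
```python
from h import *
for p,t in(([.60,-.2,.3],0),([.655,-.328,.3],-15),([.66,-.328,.16],-15),([.66,-.328,.09],-15)): rel(p,-3.5,t)
```

```text
t [ 0.0688 -0.216  -0.0666] r [-0.0009 -0.0097  0.0032]
t [ 0.1328 -0.2159 -0.1904] r [ 0.0004 -0.0098 -0.2586]
t [ 0.1373 -0.0758 -0.1902] r [ 0.0004 -0.0098 -0.2586]
t [ 0.1371 -0.0058 -0.1902] r [ 0.0004 -0.0098 -0.2586]
```

Request:
send_rows --pt "80 0.0 -0.04 0 0 0 0" --pt "60 0.0 -0.08 0 0 0 0" --pt "60 0.0 -0.12 0 0 0 0" --pt "60 0.02 -0.155 -0.02 0 -0.01 0" --pt "60 0.04 -0.185 -0.045 0 -0.01 -0.05" --pt "60 0.06 -0.21 -0.07 0 -0.01 -0.1" --pt "60 0.08 -0.215 -0.1 0 -0.01 -0.15" --pt "60 0.1 -0.215 -0.135 0 -0.01 -0.2" --pt "60 0.12 -0.215 -0.165 0 -0.01 -0.26" --pt "60 0.133 -0.215 -0.19 0 -0.01 -0.26"

```text
clock: 6.23
position: [0.6551, -0.3313, 0.2995]
ee_rot: [0.704, 0.072, 0.116, -0.697]
ft_force: [-0.0, -0.3, -0.2]
grip_width: 0.601
```

Run:
```python
from h import *
o=get_obs();print(o['clock'],o['joint_pos'].round(2),o['position'],R.from_quat(o['ee_rot']).as_matrix().round(2))
c=snap('top','t2.png');X=cloud(c)
i=cv2.imread('pics/t2.png')[130:320,230:500]; cv2.imwrite('pics/t2c.png',cv2.resize(i,None,fx=2.9,fy=2.9))
for p in([.66,-.328,.16],[.66,-.328,.09],[.61,-.325,.09]): rel(p,-3.5,-15)
snap('wrist','w3.png')
```

```text
6.2333 [ 0.08  0.4   0.52  1.32 -0.33  1.25  2.12] [ 0.65512203 -0.33133377  0.29948547] [[ 0.96  0.26  0.06]
 [-0.06 -0.02  1.  ]
 [ 0.26 -0.96 -0.  ]]
t [-0.0313  0.1343  0.0081] r [ 0.0049 -0.0045  0.0009]
t [-0.0495  0.2019  0.0083] r [ 0.0049 -0.0045  0.0009]
t [-0.0978  0.1889  0.008 ] r [ 0.0049 -0.0045  0.0009]
```

View pics/t2c.png

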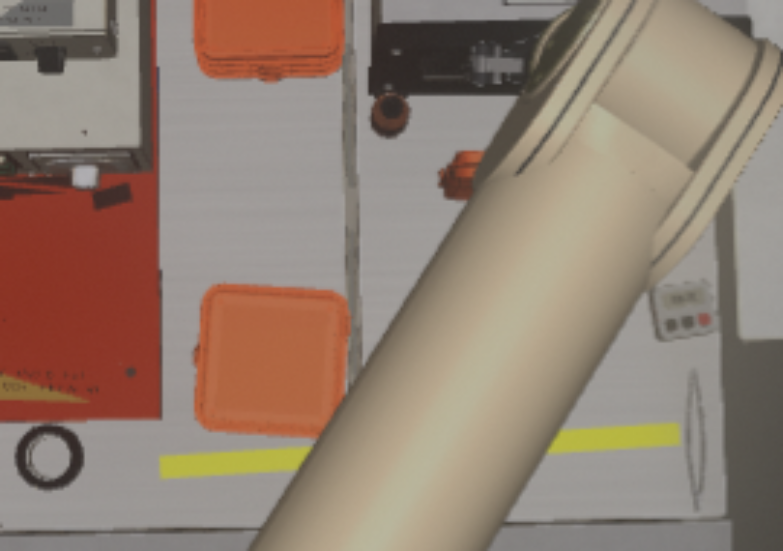

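View pics/w3.png

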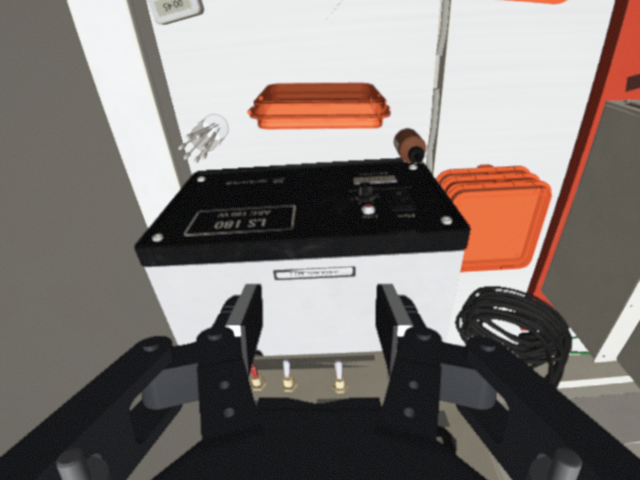

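Request:
send_rows --pt "60 -0.004 0.035 0.004 0 0 0" --pt "60 -0.013 0.07 0.008 0 0 0" --pt "60 -0.022 0.1 0.008 0 0 0" --pt "60 -0.03 0.13 0.008 0 0 0" --pt "60 -0.035 0.15 0.008 0 0 0" --pt "60 -0.04 0.168 0.008 0 0 0" --pt "60 -0.044 0.182 0.008 0 0 0" --pt "60 -0.047 0.193 0.008 0 0 0" --pt "60 -0.049 0.2 0.008 0 0 0" --pt "60 -0.049 0.2 0.008 0 0 0"

```text
clock: 7.17
position: [0.66, -0.3193, 0.0915]
ee_rot: [0.703, 0.071, 0.113, -0.698]
ft_force: [-0.5, 0.4, 0.7]
grip_width: 0.601
```

Run:
```python
from h import *
o=get_obs();print(o['clock'],o['ft_force'],o['position'])
for p in([.64,-.325,.09],[.60,-.325,.09]): rel(p,-3.5,-15)
snap('wrist','w4.png');snap('scene','s5.png')
i=cv2.imread('pics/s5.png')[120:320,260:520];cv2.imwrite('pics/s5c.png',cv2.resize(i,None,fx=3,fy=3))
```

```text
7.1667 [-0.50274885  0.38737914  0.7256823 ] [ 0.66001009 -0.31929299  0.09147944]
t [-0.0193 -0.0036 -0.0069] r [-0.0005  0.0006 -0.001 ]
t [-0.0579 -0.0139 -0.0093] r [-0.0005  0.0006 -0.001 ]
```

View pics/w4.png

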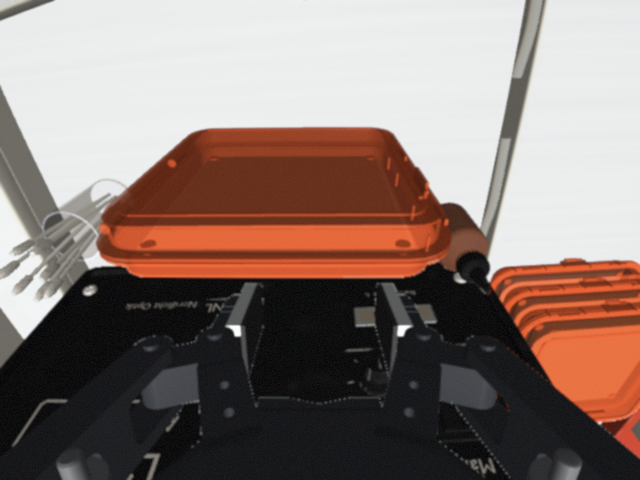

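View pics/s5c.png

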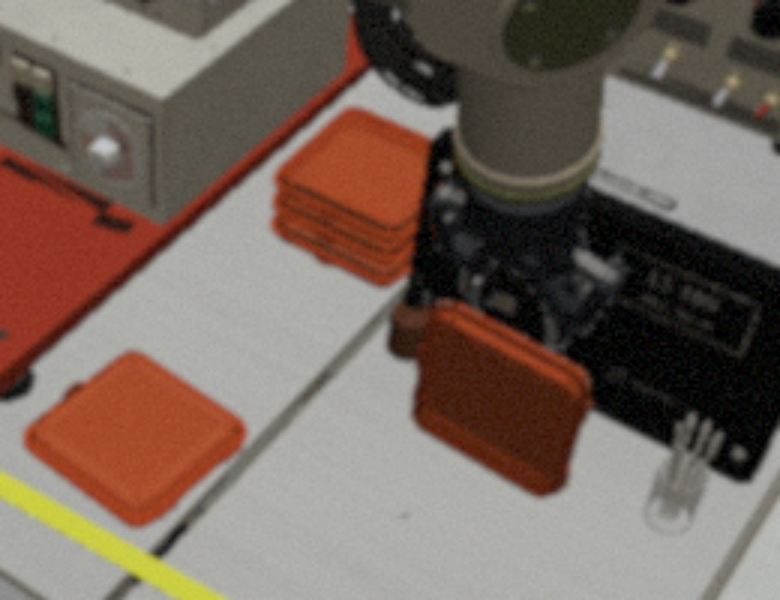

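Request:
send_rows --pt "60 -0.009 -0.002 -0.009 0 0 0" --pt "60 -0.015 -0.004 -0.009 0 0 0" --pt "60 -0.02 -0.005 -0.009 0 0 0" --pt "60 -0.025 -0.0065 -0.009 0 0 0" --pt "60 -0.03 -0.008 -0.009 0 0 0" --pt "60 -0.035 -0.009 -0.009 0 0 0" --pt "60 -0.04 -0.0105 -0.009 0 0 0" --pt "60 -0.045 -0.012 -0.009 0 0 0" --pt "60 -0.05 -0.013 -0.009 0 0 0" --pt "60 -0.055 -0.0145 -0.009 0 0 0"

```text
clock: 8.1
position: [0.6027, -0.3254, 0.0928]
ee_rot: [0.704, 0.071, 0.114, -0.698]
ft_force: [-1.2, 0.6, -0.7]
grip_width: 0.6
```

Run:
```python
from h import *
o=get_obs();print(o['clock'],o['ft_force'],o['position'])
snap('scene','s6.png')
i=cv2.imread('pics/s6.png')[120:320,260:520];cv2.imwrite('pics/s6c.png',cv2.resize(i,None,fx=3,fy=3))
```

```text
8.1 [-1.16361054  0.56790184 -0.65722215] [ 0.6026859  -0.32541903  0.09275031]
```

View pics/s6c.png

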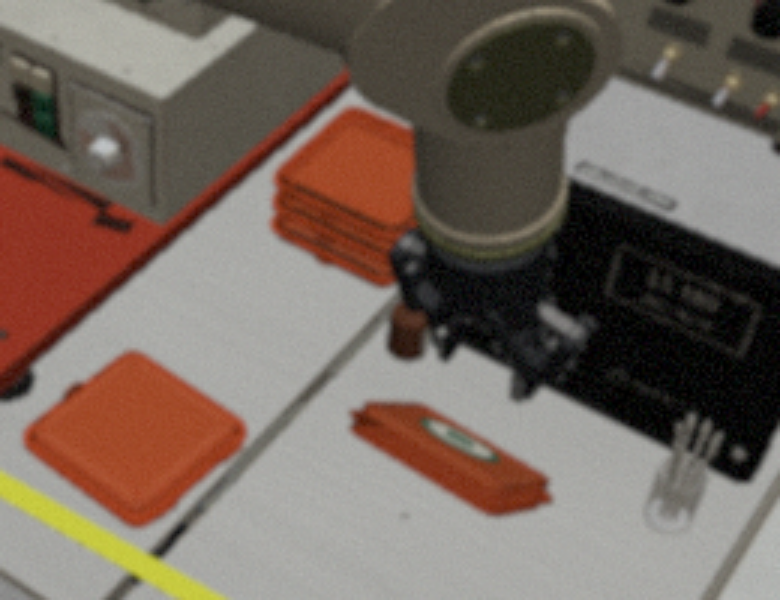

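The stamp is on the right box, which is still falling in this picture. I'll raise the gripper, untilt it, open it and wait for the box to settle.

Run:
```python
from h import *
rel([.60,-.326,.22],-3,0);rel([.635,-.326,.22],-3,0)
```

```text
t [ 0.0313 -0.1234 -0.0004] r [ 0.0016 -0.009   0.2623]
t [ 0.0651 -0.1143  0.0018] r [ 0.0016 -0.009   0.2623]
```

Request:
send_rows --pt "60 0.01 -0.03 0 0 0 0" --pt "80 0.02 -0.06 0 0 0 0.05" --pt "100 0.04 -0.09 0 0 0 0.1" --pt "100 0.055 -0.114 0.002 0 -0.009 0.2" --pt "100 0.065 -0.114 0.002 0 -0.009 0.26" --pt "100 0.065 -0.114 0.002 0 -0.009 0.26" --pt "100 0.065 -0.114 0.002 0 -0.009 0.26" --pt "100 0.065 -0.114 0.002 0 -0.009 0.26"

```text
clock: 8.82
position: [0.6357, -0.326, 0.2189]
ee_rot: [0.708, -0.018, 0.019, -0.706]
ft_force: [0.1, -0.4, 0.7]
grip_width: 1.003
```

```bash
cat > b.py <<'E'
from h import *
import sys
def wcloud(c,o):
    c=dict(c); R0=R.from_quat(o['ee_rot']).as_matrix(); T=np.eye(4);T[:3,:3]=R0;T[:3,3]=o['position']
    c['view']=np.linalg.inv(T@c['T_tool_cam']); return c
def meas(cl,c,tag,reg):
    X=cloud(c);hsv=cv2.cvtColor(np.array(c['pixels']),cv2.COLOR_RGB2HSV); ora=((hsv[...,0]<16)|(hsv[...,0]>170))&(hsv[...,1]>110)&(c['range_z']>0)
    x0,x1,y0,y1=reg
    m=ora&(X[...,0]>x0)&(X[...,0]<x1)&(X[...,1]>y0)&(X[...,1]<y1)&(X[...,2]>.008)&(X[...,2]<.04)
    m=cv2.morphologyEx(m.astype(np.uint8),cv2.MORPH_OPEN,np.ones((3,3)))>0
    P=X[m]; r=cv2.minAreaRect(P[:,:2].astype(np.float32)); print(tag,len(P),'c',np.round(r[0],4),'sz',np.round(r[1],4),'ang',round(r[2],2),'z',np.percentile(P[:,2],[5,50,95]).round(4),'x',np.percentile(P[:,0],[.5,99.5]).round(4),'y',np.percentile(P[:,1],[.5,99.5]).round(4))
    s=(hsv[...,0]>35)&(hsv[...,0]<95)&(hsv[...,1]>60)&(c['range_z']>0)&(X[...,0]>x0)&(X[...,0]<x1)&(X[...,1]>y0)&(X[...,1]<y1)&(X[...,2]<.04)&(X[...,2]>.008)
    if s.sum()>5: 
        Q=X[s][:,:2].astype(np.float32); e=cv2.minEnclosingCircle(Q); print('  stamp',s.sum(),np.round(e[0],4),round(e[1],4))
    y=(hsv[...,0]>22)&(hsv[...,0]<35)&(hsv[...,1]>150)&(abs(X[...,2])<.03)&(X[...,1]<0.0)&(X[...,1]>-.5)&(X[...,0]<.45)&(X[...,0]>.33)&(c['range_z']>0)
    if y.sum()>50:
        Q=X[y]; p=np.polyfit(Q[:,1],Q[:,0],1); print('  line x=%.4f%+.4f*y'%(p[1],p[0]),'y',Q[:,1].min().round(3),Q[:,1].max().round(3),'z',np.median(Q[:,2]).round(4))
o=get_obs();print(o['clock'],o['ft_force'].round(1),o['position'].round(4))
tag=sys.argv[1]; regR=(.3,.66,-.44,-.225); regL=(.35,.58,-.22,-.04)
for n in sys.argv[2:]:
    o=get_obs(); c=snap(n,f'{tag}_{n}.png')
    if n=='wrist': c=wcloud(c,o)
    for nm,rg in(('R',regR),('L',regL)):
        try: meas(None,c,n+nm,rg)
        except Exception as e: print(n,nm,e)
E
python3 b.py a wrist scene top
```

```text
8.8167 [ 0.1 -0.4  0.7] [ 0.6357 -0.326   0.2189]
wristR 13811 c [ 0.5356 -0.3274] sz [0.1281 0.1239] ang 86.8 z [0.0124 0.0224 0.0238] x [0.4735 0.5976] y [-0.39   -0.2648]
  stamp 1109 [ 0.5357 -0.3271] 0.0288
wristL 11544 c [ 0.4947 -0.1283] sz [0.1311 0.0808] ang 88.21 z [0.0127 0.0226 0.024 ] x [0.4562 0.5346] y [-0.1913 -0.0645]
sceneR 2311 c [ 0.5318 -0.3272] sz [0.1261 0.1201] ang 86.33 z [0.0145 0.0248 0.0276] x [0.4729 0.5886] y [-0.3891 -0.2652]
  stamp 46 [ 0.5375 -0.326 ] 0.028
  line x=0.3819-0.0447*y y -0.467 -0.033 z 0.0021
sceneL 2469 c [ 0.4697 -0.1252] sz [0.1311 0.1219] ang 85.43 z [0.015  0.0249 0.0278] x [0.4082 0.5249] y [-0.1893 -0.0669]
  line x=0.3819-0.0447*y y -0.467 -0.033 z 0.0021
topR 541 c [ 0.5098 -0.3753] sz [0.047  0.1142] ang 57.67 z [0.0112 0.0228 0.0289] x [0.4705 0.5657] y [-0.3902 -0.3294]
  line x=0.3801-0.0438*y y -0.463 -0.029 z 0.0005
topL 1419 c [ 0.4856 -0.0948] sz [0.0845 0.1474] ang 56.8 z [0.0129 0.0231 0.0286] x [0.4105 0.532 ] y [-0.1642 -0.0609]
  line x=0.3801-0.0438*y y -0.463 -0.029 z 0.0005
```

View pics/a_wrist.png

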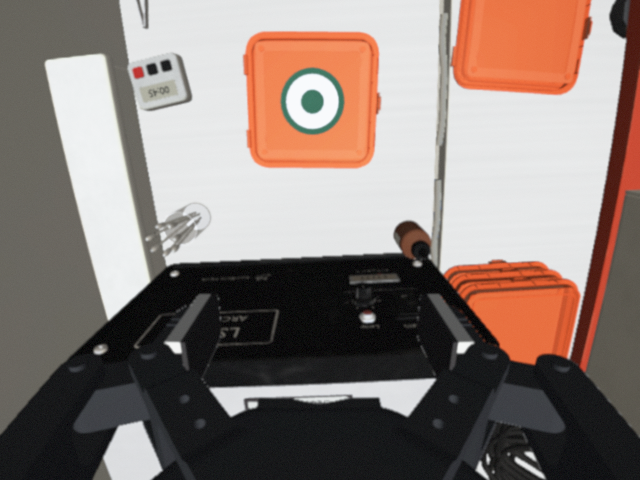

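View pics/a_scene.png

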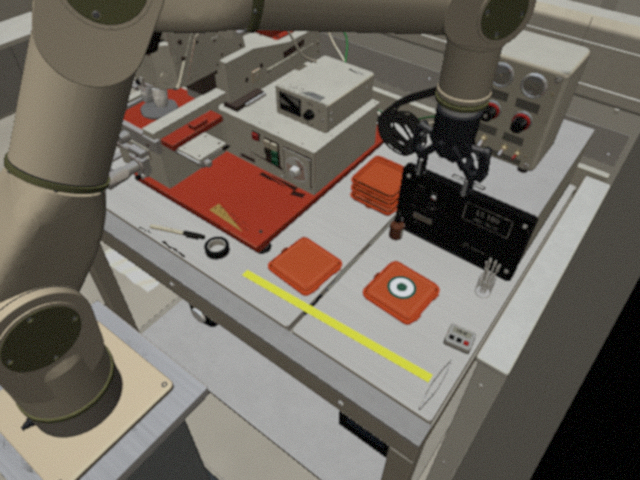

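Both boxes lie flat. The stamp is at (0.536, -0.327) on the right box, and its rear edge is at x≈0.598. The line is at x≈0.395 there, so the box needs a push of about 0.14 m. I'll descend behind it.

Request:
send_rows --pt "70 0 0.035 0 0 0 0" --pt "70 0 0.07 0 0 0 0" --pt "70 0 0.105 0 0 0 0" --pt "70 -0.002 0.14 0 0 0 0" --pt "70 -0.002 0.165 0 0 0 0" --pt "70 -0.002 0.185 0 0 0 0" --pt "70 -0.002 0.2 0 0 0 0" --pt "70 -0.002 0.208 0 0 0 0" --pt "70 -0.002 0.213 0 0 0 0" --pt "70 -0.002 0.213 0 0 0 0"

```text
clock: 9.8
position: [0.6349, -0.3259, 0.0067]
ee_rot: [0.707, -0.017, 0.019, -0.706]
ft_force: [-0.1, 0.6, 0.5]
grip_width: 0.704
```

```bash
python3 b.py b wrist; python3 -c "
from h import *
rel([.6,-.327,.004],-3.2);rel([.47,-.327,.004],-3.2)"
```

```text
9.8 [-0.1  0.6  0.5] [ 0.6349 -0.3259  0.0067]
wristR 51243 c [ 0.5558 -0.3284] sz [0.1305 0.0842] ang 86.76 z [0.0129 0.0225 0.0237] x [0.5159 0.598 ] y [-0.3914 -0.2649]
  stamp 9198 [ 0.5805 -0.3235] 0.0696
wrist L index -1 is out of bounds for axis 0 with size 0
t [-0.0352  0.0035 -0.0027] r [0.0021 0.0038 0.0038]
t [-0.1651  0.003  -0.0095] r [0.0021 0.0038 0.0038]
```

View pics/b_wrist.png

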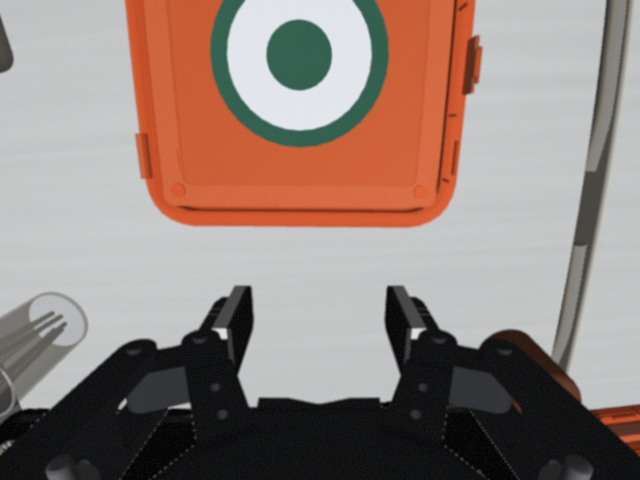

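Request:
send_rows --pt "70 -0.01 0.001 -0.004 0 0 0" --pt "70 -0.018 0.001 -0.005 0 0 0" --pt "70 -0.024 0.001 -0.006 0 0 0" --pt "70 -0.032 0.001 -0.006 0 0 0" --pt "70 -0.042 0.001 -0.007 0 0 0" --pt "70 -0.052 0.001 -0.008 0 0 0" --pt "70 -0.062 0.001 -0.008 0 0 0" --pt "70 -0.072 0.001 -0.009 0 0 0" --pt "70 -0.08 0.001 -0.009 0 0 0" --pt "70 -0.083 0.001 -0.009 0 0 0"

```text
clock: 10.68
position: [0.5503, -0.3308, 0.006]
ee_rot: [0.708, -0.018, 0.02, -0.706]
ft_force: [1.5, -0.5, 0.2]
grip_width: 0.696
```

```bash
python3 b.py c wrist scene
```

```text
10.6833 [ 1.5 -0.5  0.2] [ 0.5503 -0.3308  0.006 ]
wristR 67292 c [ 0.4846 -0.3273] sz [0.1309 0.1097] ang 86.77 z [0.0132 0.0226 0.0237] x [0.4322 0.5385] y [-0.39   -0.2643]
  stamp 10206 [ 0.5066 -0.3281] 0.0598
wristL 365 c [ 0.5094 -0.1926] sz [0.0287 0.0049] ang 11.31 z [0.0094 0.0112 0.0131] x [0.4958 0.5219] y [-0.1956 -0.1885]
sceneR 2553 c [ 0.4735 -0.3269] sz [0.1283 0.1203] ang 88.23 z [0.0144 0.0249 0.0276] x [0.414 0.53 ] y [-0.3893 -0.2645]
  stamp 68 [ 0.5035 -0.3322] 0.0541
  line x=0.3819-0.0447*y y -0.467 -0.031 z 0.0021
sceneL 2459 c [ 0.4691 -0.1265] sz [0.1299 0.1212] ang 86.73 z [0.0151 0.025  0.0278] x [0.4084 0.525 ] y [-0.1894 -0.0681]
  line x=0.3819-0.0447*y y -0.467 -0.031 z 0.0021
```

View pics/c_wrist.png

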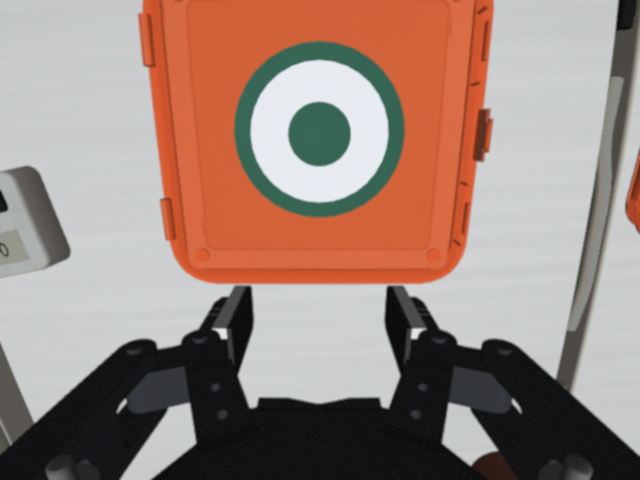

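View pics/c_scene.png

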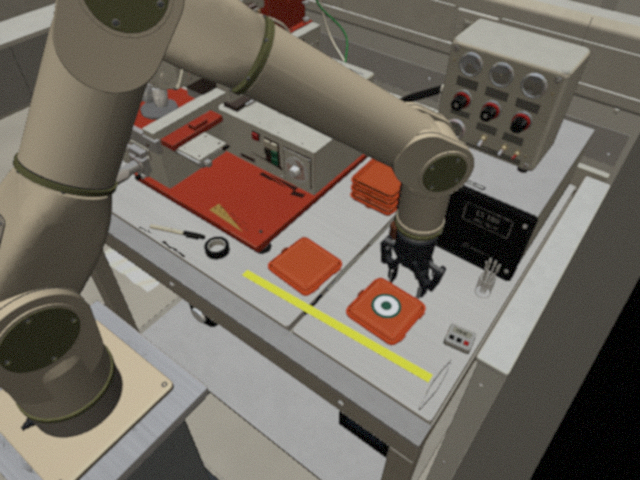

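Request:
send_rows --pt "70 -0.005 0.001 0 0 0 0" --pt "70 -0.013 0.001 -0.001 0 0 0" --pt "70 -0.022 0.001 -0.001 0 0 0" --pt "70 -0.031 0.001 -0.002 0 0 0" --pt "70 -0.04 0.001 -0.002 0 0 0" --pt "70 -0.048 0.001 -0.003 0 0 0" --pt "70 -0.054 0.001 -0.003 0 0 0" --pt "70 -0.058 0.001 -0.003 0 0 0" --pt "70 -0.06 0.001 -0.003 0 0 0" --pt "70 -0.06 0.001 -0.003 0 0 0"

```text
clock: 11.62
position: [0.4912, -0.3304, 0.0045]
ee_rot: [0.707, -0.017, 0.019, -0.706]
ft_force: [0.3, -0.5, -0.7]
grip_width: 0.704
```

```bash
sed -i "s/Q=X\[s\]\[:,:2\].astype(np.float32); e=cv2.min/Q=X[s][:,:2].astype(np.float32); md=np.median(Q,0); Q=Q[np.hypot(*(Q-md).T)<.045]; e=cv2.min/" b.py; python3 b.py d wrist scene
```

```text
11.6167 [ 0.3 -0.5 -0.7] [ 0.4912 -0.3304  0.0045]
wristR 67697 c [ 0.4252 -0.3274] sz [0.1303 0.1087] ang 87.18 z [0.0132 0.0226 0.0237] x [0.3736 0.4789] y [-0.3902 -0.2645]
  stamp 10515 [ 0.417 -0.327] 0.0298
  line x=0.3823-0.0442*y y -0.467 -0.191 z -0.0008
wristL 2586 c [ 0.4991 -0.1884] sz [0.0667 0.017 ] ang 13.5 z [0.0103 0.0129 0.0185] x [0.4669 0.528 ] y [-0.1948 -0.1749]
  line x=0.3823-0.0442*y y -0.467 -0.191 z -0.0008
sceneR 2814 c [ 0.4148 -0.327 ] sz [0.1285 0.1212] ang 88.44 z [0.0148 0.0249 0.0276] x [0.3548 0.4718] y [-0.3897 -0.2653]
  stamp 77 [ 0.4162 -0.3267] 0.0274
  line x=0.3816-0.0454*y y -0.467 -0.031 z 0.0021
sceneL 2471 c [ 0.4691 -0.1254] sz [0.1287 0.1204] ang 85.76 z [0.0149 0.0249 0.0277] x [0.4084 0.5257] y [-0.1897 -0.0673]
  line x=0.3816-0.0454*y y -0.467 -0.031 z 0.0021
```

View pics/d_wrist.png

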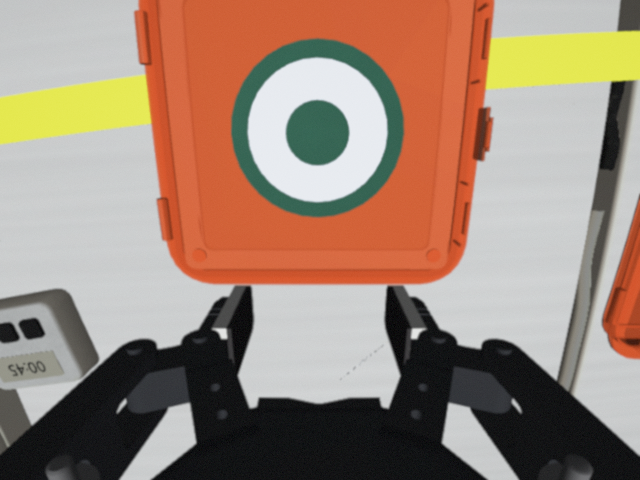

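Request:
send_rows --pt "70 -0.004 0 0 0 0 0" --pt "70 -0.008 0 0 0 0 0" --pt "70 -0.012 0 0 0 0 0" --pt "70 -0.016 0 -0.001 0 0 0" --pt "70 -0.018 0 -0.001 0 0 0" --pt "70 -0.02 0 -0.001 0 0 0" --pt "70 -0.02 0 -0.001 0 0 0"

```text
clock: 12.3
position: [0.471, -0.3304, 0.0043]
ee_rot: [0.707, -0.018, 0.019, -0.706]
ft_force: [-0.0, -0.6, 0.2]
grip_width: 0.706
```

```bash
python3 b.py e wrist scene
```

```text
12.3 [-0.  -0.6  0.2] [ 0.471  -0.3304  0.0043]
wristR 68088 c [ 0.4061 -0.3276] sz [0.1303 0.1104] ang 87.07 z [0.0132 0.0226 0.0237] x [0.3534 0.4591] y [-0.3906 -0.2649]
  stamp 10516 [ 0.3969 -0.3274] 0.0298
  line x=0.3822-0.0440*y y -0.47 -0.187 z -0.0008
wristL 3601 c [ 0.4917 -0.1886] sz [0.0806 0.0186] ang 9.67 z [0.0105 0.0133 0.0224] x [0.4536 0.5279] y [-0.1947 -0.1761]
  line x=0.3822-0.0440*y y -0.47 -0.187 z -0.0008
sceneR 2912 c [ 0.3988 -0.3271] sz [0.1277 0.1271] ang 87.4 z [0.0148 0.0249 0.0275] x [0.3349 0.4524] y [-0.3896 -0.2657]
  stamp 102 [ 0.3952 -0.3283] 0.0282
  line x=0.3816-0.0454*y y -0.467 -0.032 z 0.0022
sceneL 2464 c [ 0.4699 -0.1253] sz [0.1312 0.122 ] ang 86.1 z [0.0149 0.025  0.0276] x [0.4085 0.5254] y [-0.1895 -0.0674]
  line x=0.3816-0.0454*y y -0.467 -0.032 z 0.0022
```

View pics/e_wrist.png

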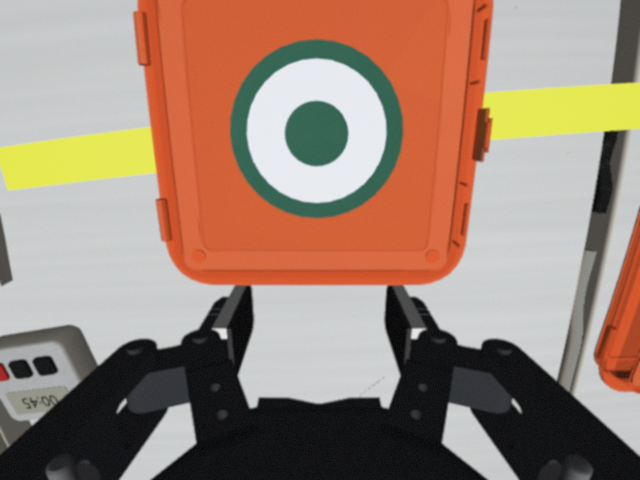

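The stamp is at x=0.3969 and the line at 0.3966, so they match. I'll back off and rise.

Request:
send_rows --pt "70 0.015 0 0 0 0 0" --pt "70 0.03 -0.01 0 0 0 0" --pt "70 0.035 -0.04 0 0 0 0" --pt "70 0.04 -0.08 0 0 0 0" --pt "70 0.045 -0.12 0 0 0 0" --pt "70 0.05 -0.16 0 0 0 0" --pt "70 0.06 -0.2 0 0 0 0" --pt "70 0.06 -0.23 0 0 0 0" --pt "70 0.06 -0.25 0 0 0 0" --pt "70 0.06 -0.25 0 0 0 0"

```text
clock: 13.23
position: [0.5323, -0.3341, 0.2596]
ee_rot: [0.709, -0.015, 0.022, -0.705]
ft_force: [-0.7, -0.1, 0.9]
grip_width: 0.701
```

```bash
python3 b.py f wrist scene top
```

```text
13.2333 [-0.7 -0.1  0.9] [ 0.5323 -0.3341  0.2596]
wristR 11905 c [ 0.3967 -0.327 ] sz [0.1289 0.1233] ang 87.04 z [0.0123 0.0223 0.0239] x [0.3351 0.4586] y [-0.3899 -0.2652]
  stamp 915 [ 0.3974 -0.327 ] 0.0287
  line x=0.3826-0.0434*y y -0.468 -0.031 z -0.0007
wristL 12265 c [ 0.4717 -0.1261] sz [0.1293 0.1238] ang 85.22 z [0.0128 0.0226 0.0241] x [0.4091 0.5335] y [-0.1901 -0.069 ]
  line x=0.3826-0.0434*y y -0.468 -0.031 z -0.0007
sceneR 2901 c [ 0.3948 -0.3272] sz [0.1272 0.1205] ang 87.15 z [0.0147 0.0249 0.0276] x [0.3348 0.4514] y [-0.3898 -0.266 ]
  stamp 98 [ 0.3965 -0.3273] 0.0275
  line x=0.3817-0.0452*y y -0.467 -0.032 z 0.0021
sceneL 2467 c [ 0.4689 -0.1257] sz [0.1307 0.1207] ang 86.27 z [0.0147 0.0249 0.0277] x [0.4081 0.525 ] y [-0.1895 -0.0682]
  line x=0.3817-0.0452*y y -0.467 -0.032 z 0.0021
topR 154 c [ 0.3494 -0.3758] sz [0.0233 0.0558] ang 57.52 z [0.0116 0.022  0.0273] x [0.3299 0.3755] y [-0.3884 -0.3537]
  line x=0.3799-0.0443*y y -0.465 -0.029 z 0.0007
topL 2521 c [ 0.4685 -0.1248] sz [0.1272 0.1245] ang 84.56 z [0.0128 0.0229 0.0287] x [0.4063 0.5314] y [-0.1882 -0.0628]
  line x=0.3799-0.0443*y y -0.465 -0.029 z 0.0007
```

View pics/f_wrist.png

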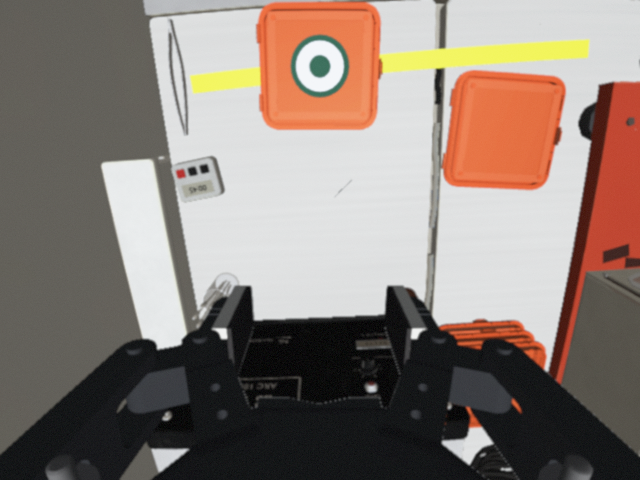

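View pics/f_scene.png

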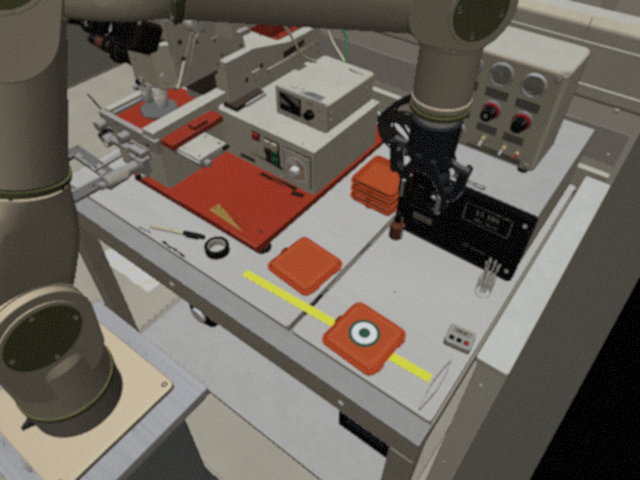

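The line runs under the middle of the stamped box (scene pixel (363,333)). The plain box is still where it fell, and everything else is in the same place as in the first pictures.

```bash
python3 -c "
from h import *
print(get_obs()['joint_velocities'].round(3)); print(hand_in())"
```

```text
[ 0.001  0.013 -0.004  0.019  0.001 -0.002 -0.001]
the job is handed in; nothing more can be done
None
```

I tipped both boxes over towards the robot onto their lids, the left one first. The right box turned out to be the stamped one. I pushed it about 140 mm towards the robot with the two fingertips, until the yellow line ran under its middle, then backed the gripper off and handed the job in at about 13.4 s.

- **Stamped box:** the wrist camera put the stamp at x = 0.3974, y = -0.327, where it puts the line at x = 0.3968, and the scene camera agrees to within about 1 mm. The box spans y from -0.39 to -0.27, and the line runs from -0.47 to -0.03, so the whole box is between its ends.
- **Other box:** it lies where it fell, at about (0.470, -0.126), the same before and after the push.
- **Surroundings:** the final scene and wrist pictures show nothing else moved, judged by eye. Wrist forces stayed near the sensor's noise, no more than about 2 N at each move's end.
- **Check that failed:** the last top-camera fit of the stamped box was unusable because the arm blocked most of its view. The final position rests on the wrist and scene cameras. The top camera's line fit differs from theirs by about 2 mm, which is within the calibration tolerance.

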